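# Load the spacer tube magazine

## Robot

A 7-joint arm with a two-finger parallel gripper is mounted at the origin on a cart in front of the work surface, level with it; the furniture and walls round the work are solid. World frame = base frame: x ahead of the robot, y to its left, z up, the work surface at z = 0. Lengths are in m, angles in rad, forces in N, time in s.
With the tool pointing down it reaches from about 0.425 to 0.95 m from the base axis. Payload 16.7 kg.
Tool frame: the origin (TCP) lies between the finger pads; the fingertips stand 22 mm ahead of it and the grasp point (between the pads) lies 3 mm ahead of it; z points along the fingers, y is the line along which they close (so a half turn about z gives the same grasp; the last joint's range is limited). The gripper opens to 94 mm and grips with 3 to 60 N. Pads are 16 mm wide; open, the fingers measure 119 mm over their backs; the gripper's body (75 mm by 177 mm) begins 78 mm behind the grasp point.
Start: joints at [-1.282, 0.426, 0.074, 1.606, -0.034, 1.111, -0.067], TCP at [0.286, 0.611, 0.227] pointing down, gripper open.
Joint ranges: [-2.85, 2.85], [-0.5, 2.14], [-1.23, 1.37], [0.21, 2.46], [-1.02, 4.16], [0.16, 2.05], [-2.73, 2.73]. Speed limits (rad/s): [1.89, 1.89, 2.39, 2.39, 3.01, 3.01, 3.01].

## Interface

Orientations are given as a 3x3 rotation matrix whose columns are the frame's x, y, z axes.
In Python, from station import monitor, viewer, arm gives the robot as it stands. The module is installed in compiled form; this text tells all that it offers.
- The arm moves only by the shell command python3 -m creep 'ROWS' [FORCE]. ROWS is text: rows parted by semicolons, each of 7 numbers parted by spaces: the shift along the tool's x, y, z in mm, then the turn, a rotation vector about the tool's x, y, z in degrees, then the opening, from 0 (shut) to 1 (fully open). In form: tx ty tz wx wy wz gripper; .... A call has 1 to 20 rows; each row is the pose to reach, as a shift and turn from the pose commanded when the call began, along the tool's axes at that moment; what a row does not reach only later rows make up. A row lasts 1/8 s, in which the tool goes at most 62.5 mm and 10.7 degrees, less where a joint would pass 70% of its speed; a pose out of reach is approached as far as the arm can. A call with a gripper value outside its range is refused whole. The fingers move at their own pace and stop on an object; FORCE is the grip in N (left out, the last holds). Time passes only in rows, so rows that repeat a pose let the fingers close. It gives the time, the measured TCP pose, the force, the opening and the grip force at its end, in the units of the state.
- monitor.get_state(): the state, without advancing time (a new reading comes with each control period).
- viewer.snapshot(name): name is "scene" or "top" or "wrist"; returns (picture, depth): 400x640x3 uint8, red, green, blue; 400x640 float32, m along the optical axis (not along the pixel's ray), 0 where there is no reading.
- viewer.calibration(name): a dict with "fx", "fy", "cx", "cy" (pixels), "R" (3x3) and "t" (3): a world point X has camera coordinates R X + t. Camera axes: x right, y down, z forward; pixel columns grow to the right and rows downward; lengths in m; the calibration is good to about 2 mm. A picture is of the moment at which its call begins: read the wrist's pose just before it. calibration takes no time and is no camera call; for the wrist camera it gives the pose at the moment of the call.
- arm.job_done(): hands the job in; it is judged then, once.
The state is a dict: "t": time; "joint_pos": joint angles; "dq": joint speeds; "tau": joint torques, N m; "ee_pos": TCP position; "tcp_rot": TCP orientation; "contact_force": force on the tool from outside, world axes, zero at the start; "wrist_torque": the same for the moment, N m; "gripper_width": opening from 0.0 (shut) to 1.0 (fully open); "grasp_force": force on a finger pad.
Only numpy, scipy, OpenCV 4.12 (cv2) and the standard library are available. Lean on these libraries where they do the work, as an engineer would, in place of code of your own. Each camera call takes 0.05 s, during which the arm holds its last target. There are 200 camera calls.

## Task

Load the two plain round spacer bushings into the tube magazine: let them down through its funnel mouth so that they stand upright in the tube, one on top of the other. The flanged bushing does not fit this magazine; leave it standing where it is.

Things in the scene. Friction and masses are not known exactly. Their poses are not given: they have to be found in the camera images.
- bushing_a_centre (a point): One loose plain round spacer bushing of grey plastic, a straight cylinder 34 mm in diameter and 50 mm long with a 13 mm bore in its upper end, about 50 g, standing upright on the mat at the start. It has no flange; the two plain bushings are alike. This point is its centre, 25 mm above its lower end; z is its axis.
- bushing_b_centre (a point): The other loose plain round spacer bushing of grey plastic, a straight cylinder 34 mm in diameter and 50 mm long with a 13 mm bore in its upper end, about 50 g, standing upright on the mat at the start. It has no flange; the two plain bushings are alike. This point is its centre, 25 mm above its lower end; z is its axis.
- flanged_centre (a point): The bystander: a loose grey plastic bushing with the same 34 mm body, 50 mm tall, but with a flange 54 mm in diameter and 8 mm thick at its foot. This point is on its axis, 25 mm above its underside.
- magazine_floor (a point): Tube magazine of bare aluminium, upright on a dark 110 mm square foot plate that is fixed to the mat, no moving parts. The straight round tube is 54 mm outside and 46 mm inside, open only at the top. This point is the centre of the floor inside the tube, 20 mm above the mat; z points up the tube.
- magazine_mouth (a point): Centre of the magazine's open top, in the plane of the rim, 160 mm above the mat and straight above the tube's floor. The top 45 mm of the magazine is a funnel that narrows from about 84 mm inside at the rim (92 mm outside) to the tube's 46 mm; a bushing let go upright in the mouth, near its middle, slides down by its own weight. Two loaded bushings reach 40 mm below the rim.
Not all that is in view belongs to the job. What is shaped like the part that bears bushing_b_centre but brown is not meant. What is shaped like the part that bears bushing_a_centre but orange is not meant.

How it is judged:
By the outcome, as a careful person would: the job done as asked, in the order asked, and still so for the second after the job is handed in, with the robot touching nothing.
It also fails if it takes over 48 s, if anything falls off the work surface, if the arm or the gripper's body presses on something with over 40 N, if the wrist force passes 120 N, or if a joint passes its speed limit or range.

## Working session

There is one attempt and no reset: what is moved stays moved. The work goes in short steps, Python scripts to look and compute and a shell command to move; the robot and the scene stay as the last step left them, time stands still between calls to the robot, and variables do not carry over. Pictures are saved under pics/ and viewed, at most 10 in all, crops included, and the job is handed in when it is done.

```bash
mkdir -p pics
cat > h.py <<'E'
import numpy as np, cv2
from station import monitor, viewer, arm
def snap(n,save=None):
    c=viewer.calibration(n); p,d=viewer.snapshot(n)
    if save: cv2.imwrite(f'pics/{save}.png',p[:,:,::-1])
    return p,d,c
def world(d,c):
    v,u=np.mgrid[:400,:640]
    X=np.stack([(u-c['cx'])/c['fx']*d,(v-c['cy'])/c['fy']*d,d],-1)
    return (X-c['t'])@c['R']
def ray(u,v,z,c):
    r=c['R'].T@np.array([(u-c['cx'])/c['fx'],(v-c['cy'])/c['fy'],1]); o=-c['R'].T@c['t']
    return o+r*(z-o[2])/r[2]
E
python3 - <<'E'
from h import *
for n in('scene','top'):
    p,d,c=snap(n,n+'0'); np.savez(n+'0.npz',p=p,d=d,**c)
    print(n,(-np.array(c['R']).T@c['t']).round(3),c['fx'])
s=monitor.get_state();print(s['t'],s['ee_pos'],s['tcp_rot'],s['gripper_width'])
E
```

```text
scene [ 0.017 -0.244  0.678] 395.4859226899728
top [0.479 0.095 0.962] 370.1934307674434
0.1 [0.28604957 0.61098976 0.22683932] [[-9.05676465e-01  4.23969312e-01 -4.04265066e-04]
 [ 4.23969494e-01  9.05675819e-01 -1.08578379e-03]
 [-9.42059120e-05 -1.15476488e-03 -9.99999329e-01]] 1.0026054522384413
```

View pics/top0.png

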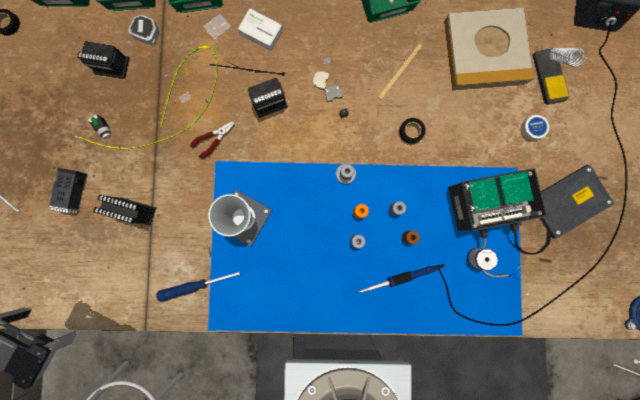

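View pics/scene0.png

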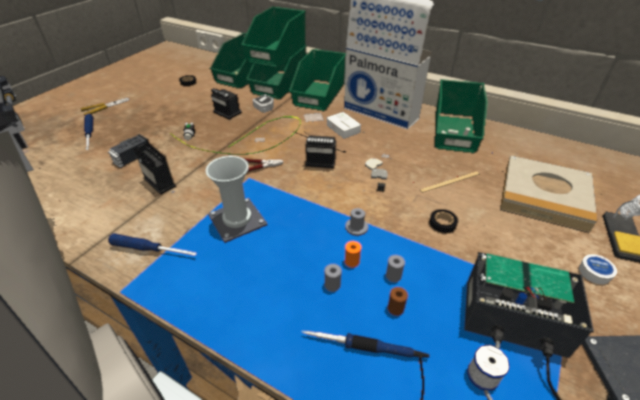

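The top view shows five bushing-like parts: plain grey at (358,242) and (399,209), flanged grey at (346,174), orange at (361,211) and brown at (411,238). The funnel mouth is at (233,215). I choose the two plain greys; next I measure them and check the choice in a crop.

Run:
```python
from h import *
z=np.load('top0.npz'); p,d=z['p'],z['d']; c={k:z[k] for k in('fx','fy','cx','cy','R','t')}
W=world(d,c)
cv2.imwrite('pics/crop.png',cv2.resize(p[150:270,300:440,::-1],None,fx=5,fy=5,interpolation=2))
for n,(u,v),zz,r in(('A',(358,242),.05,12),('B',(399,209),.05,12),('fl',(346,174),.05,12),('or',(361,211),.05,12),('br',(411,238),.05,12),('mag',(233,215),.16,40)):
    m=np.zeros(d.shape,np.uint8); cv2.circle(m,(u,v),r,1,-1)
    m=(m>0)&(abs(W[...,2]-zz)<.006)&(d>0)
    m=m.astype(np.uint8); cs,_=cv2.findContours(m,0,1)
    if not cs: print(n,'none');continue
    (x,y),rad=cv2.minEnclosingCircle(np.vstack(cs)); 
    print(n,m.sum(),(x,y,rad),ray(x,y,zz,c).round(4),'dia',2*rad*np.median(d[m>0])/c['fx'],np.median(W[m>0],0).round(3))
    print('   mid z',np.median(W[v-2:v+3,u-2:u+3,2]).round(3))
```

```text
A 127 (358.27777099609375, 241.27777099609375, 6.842682838439941) [ 0.4579 -0.0156  0.05  ] dia 0.03359042234703206 [ 0.458 -0.015  0.049]
   mid z 0.015
B 131 (399.0813903808594, 207.63954162597656, 6.948208332061768) [ 0.5426 -0.1158  0.05  ] dia 0.034427243903409475 [ 0.542 -0.116  0.049]
   mid z 0.039
fl 123 (347.26470947265625, 170.7941131591797, 6.738534450531006) [0.6319 0.0138 0.05  ] dia 0.03360909429221213 [0.632 0.014 0.049]
   mid z 0.049
or 128 (361.5, 210.5, 6.670932292938232) [ 0.5336 -0.0227  0.05  ] dia 0.03297668519529227 [ 0.534 -0.023  0.049]
   mid z 0.026
br 130 (412.6612854003906, 237.0806427001953, 6.97877836227417) [ 0.4708 -0.1494  0.05  ] dia 0.03437361873634706 [ 0.471 -0.149  0.049]
   mid z 0.048
mag 321 (229.16250610351562, 214.8874969482422, 21.068767547607422) [0.5116 0.2776 0.16  ] dia 0.09121835674360791 [0.512 0.286 0.159]
   mid z 0.023
```

View pics/crop.png

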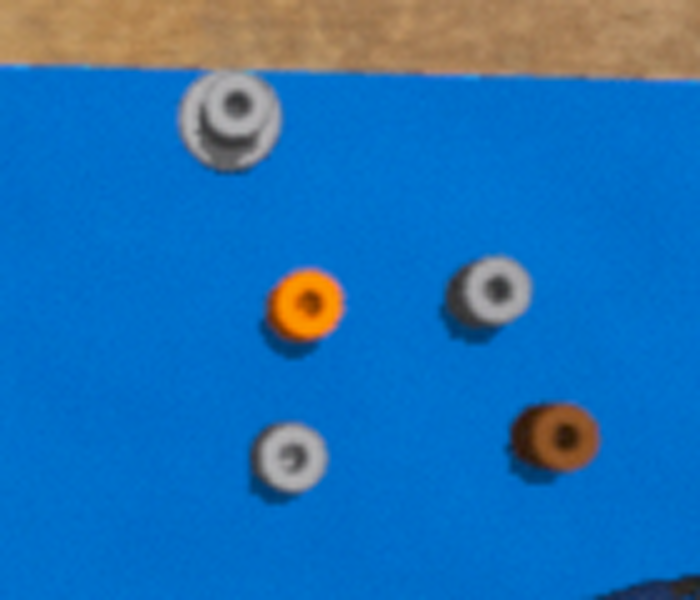

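The crop confirms two plain grey bushings without a flange (358,241 and 399,208), with the flanged one at (347,171). All the sizes and heights match the description.

```bash
cat >> h.py <<'E'
A=np.array([.458,-.0155]);B=np.array([.5425,-.116]);M=np.array([.5116,.2776])
def to(x,y,z):
    s=monitor.get_state(); R=np.array(s['tcp_rot']); return (R.T@(np.array([x,y,z])-s['ee_pos'])*1000).round(1)
E
python3 -c "
from h import *
print(to(.48,.3,.227),to(*A,.2),to(*A,.15))"
```

```text
[-3.075e+02 -1.994e+02  1.000e-01] [-421.3 -494.5   27.5] [-421.3 -494.4   77.4]
```

```bash
python3 -m creep '-50 -35 0 0 0 0 0.7; -100 -70 0 0 0 0 0.7; -150 -100 0 0 0 0 0.7; -200 -130 0 0 0 0 0.7; -250 -165 0 0 0 0 0.7; -300 -200 0 0 0 0 0.7; -320 -245 0 0 0 0 0.7; -340 -295 0 0 0 0 0.7; -360 -345 5 0 0 0 0.7; -380 -395 10 0 0 0 0.7; -400 -445 20 0 0 0 0.7; -415 -480 30 0 0 0 0.7; -421 -494 50 0 0 0 0.7; -421 -494 77 0 0 0 0.7; -421 -494 77 0 0 0 0.7; -421 -494 77 0 0 0 0.7; -421 -494 77 0 0 0 0.7; -421 -494 77 0 0 0 0.7' 15
python3 - <<'E'
from h import *
p,d,c=snap('wrist','w1'); W=world(d,c)
m=((abs(W[...,2]-.05)<.006)&(np.hypot(*(W[...,:2]-A).transpose(2,0,1))<.03)&(d>0)).astype(np.uint8)
cs,_=cv2.findContours(m,0,1); 
if cs:
    (x,y),r=cv2.minEnclosingCircle(np.vstack(cs)); print(m.sum(),x,y,r,ray(x,y,.05,c), 2*r*np.median(d[m>0])/c['fx'])
s=monitor.get_state();print(s['t'],s['ee_pos'],s['gripper_width'],s['joint_pos'],s['contact_force'])
print(to(*A,.043))
E
```

```text
t: 2.35
ee_pos: [0.4583, -0.0144, 0.1511]
tcp_rot: [[-0.906, 0.424, 0.001], [0.424, 0.906, 0.0], [-0.001, 0.001, -1.0]]
contact_force: [-0.3, -0.5, 0.1]
gripper_width: 0.7
grasp_force: 0.0
797 322.2513122558594 199.7905731201172 17.320520401000977 [ 0.45798583 -0.01545478  0.05      ] 0.033442497
2.4 [ 0.45822698 -0.01439606  0.1509618 ] 0.7018850503969465 [-0.48234715  0.17038351  0.41536003  2.17283456 -0.09459736  0.814078
  1.12590353] [-0.35968603  0.34384602 -0.69382832]
[ -0.2  -1.2 108. ]
```

View pics/w1.png

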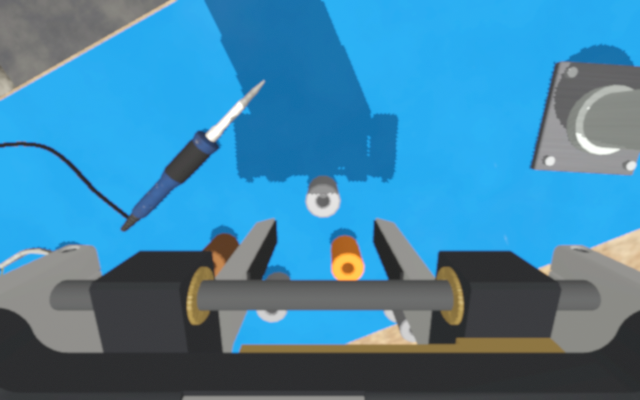

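The wrist view shows bushing A at (322,200), centred between the fingers. The position agrees with the top view, so I go down, grip and lift.

```bash
python3 -m creep '0 -1 40 0 0 0 0.7; 0 -1 75 0 0 0 0.7; 0 -1 95 0 0 0 0.7; 0 -1 108 0 0 0 0.7; 0 -1 108 0 0 0 0.7; 0 -1 108 0 0 0 0.7; 0 -1 108 0 0 0 0.2; 0 -1 108 0 0 0 0.2; 0 -1 108 0 0 0 0.2; 0 -1 108 0 0 0 0.2; 0 -1 108 0 0 0 0.2; 0 -1 100 0 0 0 0.2; 0 -1 70 0 0 0 0.2; 0 -1 30 0 0 0 0.2; 0 -1 -20 0 0 0 0.2; 0 -1 -60 0 0 0 0.2; 0 -1 -85 0 0 0 0.2; 0 -1 -85 0 0 0 0.2; 0 -1 -85 0 0 0 0.2' 15; python3 -c "
from h import *
print(to(*M,.235),to(*M,.167))"
```

```text
t: 4.78
ee_pos: [0.4571, -0.0156, 0.2349]
tcp_rot: [[-0.906, 0.424, -0.001], [0.424, 0.906, -0.0], [0.001, -0.0, -1.0]]
contact_force: [-0.8, 0.0, -1.1]
gripper_width: 0.357
grasp_force: 15.0
[ 7.490e+01  2.886e+02 -2.000e-01] [ 74.9 288.7  67.8]
```

```bash
python3 -m creep '8 30 0 0 0 0 0.2; 18 70 0 0 0 0 0.2; 30 115 0 0 0 0 0.2; 42 160 0 0 0 0 0.2; 54 205 0 0 0 0 0.2; 65 250 0 0 0 0 0.2; 72 275 0 0 0 0 0.2; 75 289 0 0 0 0 0.2; 75 289 0 0 0 0 0.2; 75 289 0 0 0 0 0.2; 75 289 0 0 0 0 0.2; 75 289 0 0 0 0 0.2' 15
python3 - <<'E'
from h import *
p,d,c=snap('scene'); cv2.imwrite('pics/s1.png',cv2.resize(p[80:260,140:320,::-1],None,fx=3,fy=3,interpolation=2))
p,d,c=snap('wrist','w2'); W=world(d,c)
m=((abs(W[...,2]-.16)<.004)&(np.hypot(*(W[...,:2]-M).transpose(2,0,1))<.056)&(np.hypot(*(W[...,:2]-M).transpose(2,0,1))>.036))
P=W[m][:,:2]; 
if len(P)>20:
    s=np.linalg.lstsq(np.c_[2*P,np.ones(len(P))],(P**2).sum(1),rcond=None)[0]; print(len(P),s[:2],np.sqrt(s[2]+s[0]**2+s[1]**2))
print(to(*M,.167),monitor.get_state()['grasp_force'])
E
```

```text
t: 6.28
ee_pos: [0.5123, 0.2774, 0.2357]
tcp_rot: [[-0.905, 0.425, 0.0], [0.425, 0.905, 0.0], [-0.0, 0.0, -1.0]]
contact_force: [-0.3, 0.4, -0.2]
gripper_width: 0.36
grasp_force: 15.0
982 [0.51263008 0.27767098] 0.043021260269946855
[ 0.5 -0.4 68.6] 14.99997228384018
```

View pics/w2.png

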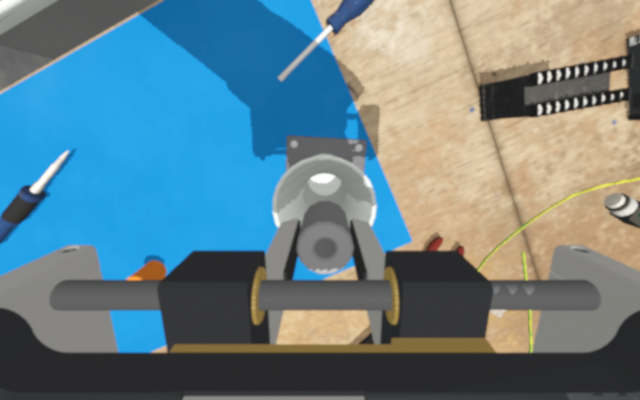

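View pics/s1.png

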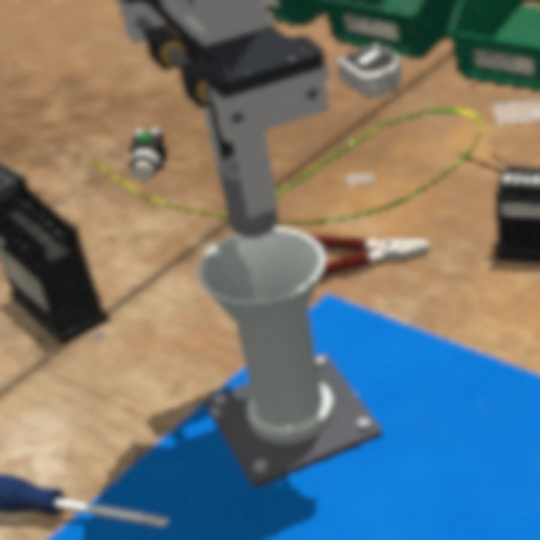

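The wrist view shows the mouth circle at about (325,205) with bushing A hanging at (325,240). The fitted rim centre (0.5126, 0.2777) is under 1 mm from the TCP, so I lower straight down.

```bash
python3 -m creep '0 0 20 0 0 0 0.2; 0 0 40 0 0 0 0.2; 0 0 55 0 0 0 0.2; 0 0 66 0 0 0 0.2; 0 0 66 0 0 0 0.2; 0 0 66 0 0 0 0.2' 15
```

```text
t: 7.12
ee_pos: [0.5124, 0.2782, 0.17]
tcp_rot: [[-0.906, 0.424, 0.0], [0.424, 0.906, 0.0], [-0.0, 0.001, -1.0]]
contact_force: [0.6, -0.7, -0.1]
gripper_width: 0.361
grasp_force: 15.0
```

No contact. I release, go up, and head for B.

```bash
python3 -m creep '0 0 0 0 0 0 0.46; 0 0 0 0 0 0 0.46; 0 0 0 0 0 0 0.46; 0 0 0 0 0 0 0.46; 0 0 -15 0 0 0 0.46; 0 0 -40 0 0 0 0.46; 0 0 -65 0 0 0 0.46; 0 0 -65 0 0 0 0.46; 0 0 -65 0 0 0 0.46' 15
python3 - <<'E'
from h import *
p,d,c=snap('top'); W=world(d,c)
r=np.hypot(*(W[...,:2]-M).transpose(2,0,1)); m=(r<.02)&(d>0)&(W[...,2]<.13); print(m.sum(),np.percentile(W[m][:,2],[5,50,95]) if m.any() else '')
print(to(*B,.235),to(*B,.15),to(*B,.043))
p,d,c=snap('wrist'); cv2.imwrite('pics/w3.png',cv2.resize(p[120:300,220:430,::-1],None,fx=3,fy=3))
E
```

```text
t: 8.25
ee_pos: [0.5121, 0.278, 0.2346]
tcp_rot: [[-0.906, 0.424, 0.0], [0.424, 0.906, 0.0], [-0.0, 0.0, -1.0]]
contact_force: [-0.6, -0.6, 0.5]
gripper_width: 0.461
grasp_force: 0.0
0 
[-194.7 -343.8   -0.7] [-194.7 -343.7   84.3] [-194.8 -343.7  191.3]
```

View pics/w3.png

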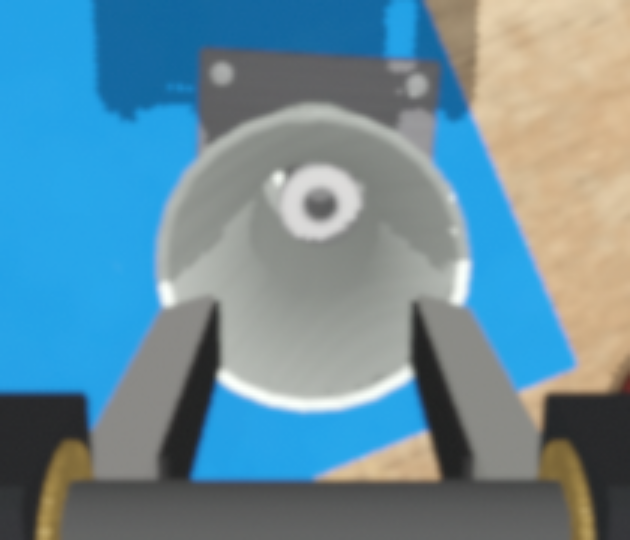

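Bushing A is down in the tube, upright with its bore facing up (crop pixel 320,202). Now B.

```bash
python3 -m creep '-15 -30 0 0 0 0 0.5; -40 -70 0 0 0 0 0.5; -65 -115 0 0 0 0 0.6; -90 -160 0 0 0 0 0.7; -115 -205 0 0 0 0 0.7; -140 -250 0 0 0 0 0.7; -165 -295 0 0 0 0 0.7; -185 -330 20 0 0 0 0.7; -195 -344 50 0 0 0 0.7; -195 -344 80 0 0 0 0.7; -195 -344 84 0 0 0 0.7; -195 -344 84 0 0 0 0.7; -195 -344 84 0 0 0 0.7; -195 -344 84 0 0 0 0.7' 15
python3 - <<'E'
from h import *
p,d,c=snap('wrist','w4'); W=world(d,c)
m=((abs(W[...,2]-.05)<.006)&(np.hypot(*(W[...,:2]-B).transpose(2,0,1))<.03)&(d>0)).astype(np.uint8)
cs,_=cv2.findContours(m,0,1); (x,y),r=cv2.minEnclosingCircle(np.vstack(cs)); print(m.sum(),x,y,r,ray(x,y,.05,c), 2*r*np.median(d[m>0])/c['fx'])
print(to(*B,.043))
E
```

```text
t: 10.1
ee_pos: [0.5434, -0.116, 0.1513]
tcp_rot: [[-0.906, 0.424, 0.001], [0.424, 0.906, 0.0], [-0.001, 0.001, -1.0]]
contact_force: [0.3, -0.1, 0.9]
gripper_width: 0.702
grasp_force: 0.0
799 322.9166564941406 199.34848022460938 17.244112014770508 [ 0.54301323 -0.11637993  0.05      ] 0.033298004
[  0.8  -0.4 108.2]
```

View pics/w4.png

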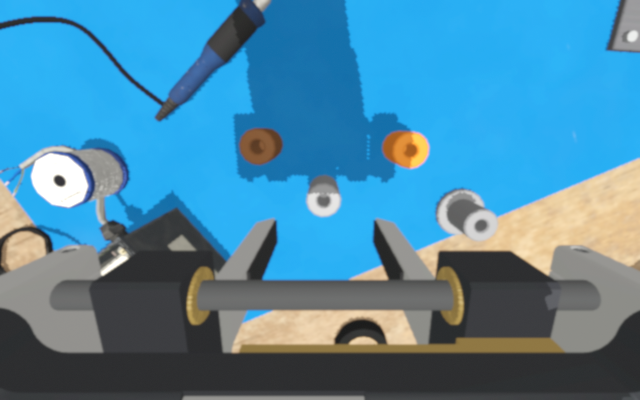

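Plain grey B is centred at (323,200), with brown at (260,145), orange at (406,150) and flanged at (475,220) all clear. I grip it and lift.

```bash
python3 -m creep '0 0 40 0 0 0 0.7; 0 0 75 0 0 0 0.7; 0 0 95 0 0 0 0.7; 0 0 108 0 0 0 0.7; 0 0 108 0 0 0 0.7; 0 0 108 0 0 0 0.7; 0 0 108 0 0 0 0.2; 0 0 108 0 0 0 0.2; 0 0 108 0 0 0 0.2; 0 0 108 0 0 0 0.2; 0 0 108 0 0 0 0.2; 0 0 100 0 0 0 0.2; 0 0 70 0 0 0 0.2; 0 0 30 0 0 0 0.2; 0 0 -20 0 0 0 0.2; 0 0 -60 0 0 0 0.2; 0 0 -85 0 0 0 0.2; 0 0 -85 0 0 0 0.2; 0 0 -85 0 0 0 0.2' 15; python3 -c "
from h import *
print(to(.5123,.2777,.235))"
```

```text
t: 12.52
ee_pos: [0.5425, -0.116, 0.2348]
tcp_rot: [[-0.906, 0.424, -0.001], [0.424, 0.906, 0.0], [0.001, -0.0, -1.0]]
contact_force: [0.0, -0.9, -0.8]
gripper_width: 0.36
grasp_force: 15.0
[ 1.942e+02  3.438e+02 -1.000e-01]
```

```bash
python3 -m creep '15 30 0 0 0 0 0.2; 40 70 0 0 0 0 0.2; 65 115 0 0 0 0 0.2; 90 160 0 0 0 0 0.2; 115 205 0 0 0 0 0.2; 140 250 0 0 0 0 0.2; 165 295 0 0 0 0 0.2; 185 330 0 0 0 0 0.2; 194 344 0 0 0 0 0.2; 194 344 0 0 0 0 0.2; 194 344 0 0 0 0 0.2; 194 344 0 0 0 0 0.2; 194 344 0 0 0 0 0.2' 15
```

```text
t: 14.15
ee_pos: [0.5134, 0.2768, 0.2356]
tcp_rot: [[-0.905, 0.425, 0.0], [0.425, 0.905, 0.0], [-0.0, 0.0, -1.0]]
contact_force: [-0.3, -0.4, -0.8]
gripper_width: 0.357
grasp_force: 15.0
```

```bash
python3 -m creep '1 0 20 0 0 0 0.2; 1 0 40 0 0 0 0.2; 1 0 55 0 0 0 0.2; 1 0 66 0 0 0 0.2; 1 0 66 0 0 0 0.2; 1 0 66 0 0 0 0.2' 15
```

```text
t: 14.9
ee_pos: [0.5125, 0.2781, 0.17]
tcp_rot: [[-0.906, 0.424, 0.0], [0.424, 0.906, 0.0], [-0.0, 0.0, -1.0]]
contact_force: [-0.2, -0.4, -0.5]
gripper_width: 0.36
grasp_force: 15.0
```

```bash
python3 -m creep '0 0 0 0 0 0 0.46; 0 0 0 0 0 0 0.46; 0 0 0 0 0 0 0.46; 0 0 0 0 0 0 0.46; 0 0 -15 0 0 0 0.46; 0 0 -40 0 0 0 0.46; 0 0 -70 0 0 0 0.46; 0 0 -95 0 0 0 0.46; 0 0 -95 0 0 0 0.46; 0 0 -95 0 0 0 0.46; 0 0 -95 0 0 0 0.46' 15
python3 - <<'E'
from h import *
p,d,c=snap('wrist'); W=world(d,c); cv2.imwrite('pics/w5.png',cv2.resize(p[100:300,200:440,::-1],None,fx=3,fy=3))
r=np.hypot(*(W[...,:2]-[.5124,.2777]).transpose(2,0,1)); m=(r<.014)&(d>0)&(W[...,2]<.15); print(m.sum(),np.percentile(W[m][:,2],[5,50,75,95]) if m.any() else '')
print(monitor.get_state()['ee_pos'])
E
```

```text
t: 16.27
ee_pos: [0.5118, 0.2778, 0.2638]
tcp_rot: [[-0.906, 0.424, -0.001], [0.424, 0.906, -0.001], [0.001, -0.001, -1.0]]
contact_force: [0.6, -0.8, 0.0]
gripper_width: 0.457
grasp_force: 0.0
522 [0.08010494 0.11825582 0.11882822 0.11962848]
[0.5118756  0.27785853 0.26378035]
```

View pics/w5.png

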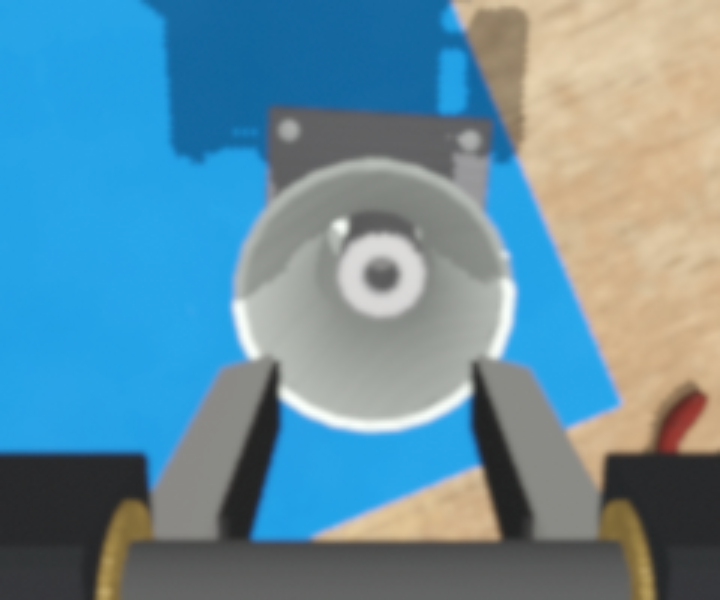

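B stands upright on A (crop pixel 380,275). Its top is at about z = 0.119, against 0.120 expected, and the arm is clear.

```bash
python3 -c "
from station import arm
print(arm.job_done())"
```

```text
the job is handed in; nothing more can be done
None
```

Both plain grey bushings stand upright in the magazine, one on top of the other; I left the flanged one alone and handed the job in at about 16 s of the 48 s allowed.

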